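Strap down the instrument cassette

ROBOT

A 6-joint arm with a two-finger parallel gripper is mounted at the origin on the work surface. World frame = base frame: x ahead of the robot, y to its left, z up, the work surface at z = 0. Lengths are in m, angles in rad, forces in N, time in s.
With the tool pointing down it reaches from about 0.425 to 0.95 m from the base axis. Payload 3.5 kg.
Tool frame: the origin (TCP) lies midway between the tips of the shut fingers; the grasp point (between the pads) lies r.hold_point_z behind it (r.hold_point_z is the distance from the TCP to the grasp point, in m); z points along the fingers, y is the line along which they close (so a half turn about z gives the same grasp; the last joint's range is limited). The gripper opens to 85 mm and grips with 20 to 120 N. Pads are 22 mm wide; open, the fingers measure 114 mm over their backs; the gripper's body (76 mm by 85 mm) begins 54 mm behind the grasp point. The pads swing forward as they close: fully open they stand 13 mm farther back than shut.
Start: joints at [-1.349, 0.286, 1.577, -0, 1.279, -0.15], TCP at [0.245, -0.629, 0.231] pointing down, gripper open.
Joint ranges: [-2.77, 2.77], [-0.9, 2.22], [0.21, 2.48], [-1.53, 4.67], [0.24, 2.81], [-2.84, 2.84]. Speed limits (rad/s): [2.79, 2.79, 3.14, 3.14, 3.14, 3.14].

INTERFACE

Orientations are given as a rotation vector (axis times angle).
In Python, from workcell import r gives the robot as it stands. The module is installed in compiled form; this text tells all that it offers.
- The arm moves only by the tool jog_arm, never from a script. Its argument "plan" is one flat list of numbers, 6 for each row, row after row: the shift along the tool's x, y, z in m, then the turn, a rotation vector about the tool's x, y, z in degrees. In form: [tx, ty, tz, ax, ay, az, tx, ty, tz, ax, ay, az, ...]. A call has 1 to 8 rows; each row is the pose to reach, as a shift and turn from the pose commanded when the call began, along the tool's axes at that moment; what a row does not reach only later rows make up. A row lasts 1/10 s, in which the tool goes at most 50 mm and 8.59 degrees, less where a joint would pass 70% of its speed; a pose out of reach is approached as far as the arm can. A call with a gripper value outside its range is refused whole. "hand" is the finger opening in m, from 0 to 0.0854, set as the call begins (left out, the last holds). The fingers move at their own pace and stop on an object; "grip_force" is the grip in N (left out, the last holds). Time passes only in rows, so rows that repeat a pose let the fingers close. It gives the time, the measured TCP pose, the force, the opening and the grip force at its end, in the units of the state.
- r.get_state(): the state, without advancing time (a new reading comes with each control period).
- r.snapshot(name): name is "scene" or "top" or "wrist"; returns a dict with "pixels" (400x640x3 uint8, red, green, blue), "fx", "fy", "cx", "cy" (pixels), "D" ([k1, k2, p1, p2, k3] as OpenCV has them; the pictures are not rectified), "position" and "rotation" of the camera in the world; the wrist camera has in their place "T_tool_cam" (4x4, takes a point from camera to tool coordinates, whose origin is the TCP and whose axes are the flange's). Camera axes: x right, y down, z forward; pixel columns grow to the right and rows downward; lengths in m; the calibration is good to about 2 mm. A picture is of the moment at which its call begins: read the wrist's pose just before it. There is no depth.
- r.job_done(): hands the job in; it is judged then, once.
Trained networks look in a picture, given as the dict that the camera call returned (one of the last four; its "shot" number tells which), for a name from the list of things; names that differ only in an ending like _2 or _b are one class to them, and where a whole thing is asked for, a point or a joint stands for the part that bears it (a point fixed in the world has none). Each returns a list of dicts, best first, with "p" (0 to 1); they miss things now and then, are a little off and sometimes report something else, mostly with a low value. They report only what shows in the picture. A call takes as long as a camera call. They do not tell look-alikes from the thing itself.
- r.outline_of(picture, target): "pixels" (400x640 bool, what is visible of it) and "position" ([column, row] in pixels, amid what is visible of it).
The state is a dict: "time_s": time; "qpos": joint angles; "joint_vel": joint speeds; "tau": joint torques, N m; "position": TCP position; "tool_rot": TCP orientation; "ft_force": force on the tool from outside, world axes, zero at the start; "wrist_torque": the same for the moment, N m; "grip_width": finger opening in m; "grasp_force": force on a finger pad.
Only numpy, scipy, OpenCV 4.12 (cv2) and the standard library are available. Lean on these libraries where they do the work, as an engineer would, in place of code of your own. Each camera call takes 0.05 s, during which the arm holds its last target. There are 200 camera calls.

TASK

Secure the steel instrument cassette in its dock: push the swing strap sideways across the lid, with the back or side of a finger, until it rests against its stop, and then push the cam lever on the strap's end all the way down so that the rubber pad clamps the lid. Only push, without lifting or carrying anything: the cassette stays in its nest, and the bottles and other small things on the dock and table stay where they are. Finish clear of everything.

Things in the scene. Friction and masses are not known exactly. Their poses are not given: they have to be found in the camera images.
- dock: fixed aluminium base plate 220 (x) x 330 (y) x 10 mm on the table, yaw varies. Origin: centre of its underside, at table height, z up; its -x side faces the robot. Cassette in the middle, strap pivot at dock (0, 75) mm, saddle and stop at dock (-6, -68) mm. The open strap stands out over the +x side
- strap_pivot (a point): on the axis of the strap's vertical pivot post, at dock (0, 75) mm, 64 mm above the table (mid-height of the strap). The post's head rises to 85 mm
- strap_stop (a point): on top of the saddle (34 x 14 mm, 52 mm high) over which the closed strap lies, at dock (-6, -68) mm; the stop upright, 72 mm high, stands at the saddle's -x edge
- strap (a joint): angle (rad) of the steel strap about its vertical pivot. 0 = home: it points along dock -y, square over the cassette, against its stop (hard end). Grows as the free end swings open towards dock +x (1.57: along dock +x; limit 1.6); starts 0.8 to 1.45. Stiff: stays where left, takes about 0.2 N m (2 N at 100 mm from the pivot)
- strap_push (a point): on the centre line of the strap bar, 105 mm from the pivot, 64 mm above the table; turns with it. Bar 20 mm wide, 20 mm tall, underside 54 and top 74 mm above the table (10 mm clear of the lid), reaching 150 mm from the pivot. To close it, push its outer (+x) flank, best 80 to 125 mm from the pivot
- strap_end (a point): on the cam lever's hinge axis: 150 mm from the strap's pivot, on the strap's centre line, 78 mm above the table; turns with the strap. Two 3 mm cheeks beside it make the strap 26 mm wide there, up to 88 mm high
- lever (a joint): angle (rad) of the cam lever on the strap's free end, hinged at strap_end across the strap. 0 = up: it slopes outwards, away from the pivot, 60 degrees up. 1.05 = fully down: level outwards (hard end). Starts 0 to 0.2. Stays where left; takes about 0.3 N m (8 N pressed 40 mm from the hinge, 4 N at the tip). Drives the pad down 9.5 mm per rad
- lever_tip (a point): outer end of the lever, 83 mm from its hinge, on its centre line, about 150 mm above the table when up. Arm 14 mm wide, 8 mm thick; the last 26 mm a black paddle 26 mm wide, 10 mm thick. Pressing straight down 35 to 45 mm outward of the hinge lowers it fully; its top face then lies 82 to 83 mm above the table
- pad: round rubber pad, 26 mm across and 6 mm thick, under the strap 75 mm from its pivot, on a spring plunger (2 N per mm) moved by the lever. Origin at the centre of its underside, 50 mm above the table with the lever up, 6 mm above the lid; with strap home and lever fully down it presses on the lid with about 8 N
- cassette: closed box of bare steel with a row of dark dots along two sides of its lid, 142 (dock x) x 92 (dock y) x 34 mm, 0.45 kg, loose, lying in the dock's nest between low lugs, its lid 44 mm above the table. Origin at the centre of its underside, at dock (0, 0, 10) mm
- bottle_a: white dropper bottle 27 mm across, 64 mm tall, loose, standing on the dock's robot-side corner next to the pivot (about dock (-85, 125) mm), or the two dropper bottles the other way round. Origin at the centre of its underside. To be left alone
- bottle_b: dropper bottle like the other, on the dock's other robot-side corner (about dock (-85, -135) mm), or the two the other way round. Origin at the centre of its underside. To be left alone
- lens_case: contact lens case 28 x 60 x 12 mm, loose, on the dock at about (92, -125) mm. Origin at the centre of its underside. To be left alone
- saline: white bottle 56 mm across, 130 mm tall, loose on the table. Origin at the centre of its underside. To be left alone
- eye_cup: small clear cup 60 mm across, 55 mm tall, loose on the table. Origin at the centre of its underside. To be left alone
- penlight: pen torch 127 mm long, 17 mm thick, lying on the table along its x. Origin near its middle, at table height. To be left alone
- occluder: flat black eye occluder, a 64 mm disc on a handle, 167 mm long, 5 mm thick, lying on the table along its x. Origin between disc and handle, at table height. To be left alone
Things that resemble listed ones, but are neither listed nor needed, are in the scene too. What is shaped like the cassette but yellow is not meant.

How it is judged:
By the outcome, as a careful person would: the job done as asked, in the order asked, and still so for the second after the job is handed in, with the robot touching nothing.
It also fails if it takes over 48 s, if anything falls off the work surface, if the arm or the gripper's body presses on something with over 40 N, if the wrist force passes 120 N, or if a joint passes its speed limit or range.

## Working session

There is one attempt and no reset: what is moved stays moved. The work goes in short steps, Python scripts to look and compute and a tool call to move; the robot and the scene stay as the last step left them, time stands still between calls to the robot, and variables do not carry over. Pictures are saved under pics/ and viewed, at most 10 in all, crops included, and the job is handed in when it is done.

Besides the shell and the picture viewer there is one more tool, called after "Request:" in YAML: its name, and indented under it one key for each argument. jog_arm: Moves the arm, as the interface text tells. Its arguments: {"type":"object","properties":{"plan":{"type":"array","items":{"type":"number"}},"hand":{"type":"number"},"grip_force":{"type":"number"}},"required":["plan"]}

```bash
mkdir -p pics
cat > h.py <<'E'
import numpy as np, cv2
from scipy.spatial.transform import Rotation as R
from workcell import r
def K(p): return np.array([[p["fx"],0,p["cx"]],[0,p["fy"],p["cy"]],[0,0,1.]])
def rot(p):
    a=np.array(p["rotation"],float); return a if a.shape==(3,3) else R.from_rotvec(a).as_matrix()
def pose(p,st=None):
    if "T_tool_cam" in p:
        T=np.array(p["T_tool_cam"]); Rt=R.from_rotvec(st["tool_rot"]).as_matrix()
        return Rt@T[:3,:3], np.array(st["position"])+Rt@T[:3,3]
    return rot(p), np.array(p["position"])
def at_z(p,uv,z,st=None):
    Rc,t=pose(p,st)
    n=cv2.undistortPoints(np.array([[uv]],float),K(p),np.array(p["D"],float))[0,0]
    d=Rc@np.array([n[0],n[1],1]); return t+d*(z-t[2])/d[2]
def proj(p,X,st=None):
    Rc,t=pose(p,st); 
    return cv2.projectPoints((np.atleast_2d(X)-t)@Rc,np.zeros(3),np.zeros(3),K(p),np.array(p["D"],float))[0][:,0]
def save(p,n): cv2.imwrite("pics/"+n,cv2.cvtColor(np.asarray(p["pixels"]),cv2.COLOR_RGB2BGR))
E
python3 - <<'E'
from h import *
st=r.get_state();print(st, r.hold_point_z)
for n in("top","scene"):
    p=r.snapshot(n);save(p,n+"0.png");print(n,p["position"],p["rotation"],p["fx"])
    for t in("dock","cassette","strap","lever","bottle_a","lens_case","saline","eye_cup"):
        print(t,[(round(o["p"],2),np.round(o["position"]),int(o["pixels"].sum())) for o in r.outline_of(p,t)][:3])
E
```

```text
{'time_s': 0.0, 'qpos': array([-1.34899127e+00,  2.87223162e-01,  1.57820780e+00,  4.94754243e-06,
        1.27865496e+00, -1.50051376e-01]), 'joint_vel': array([ 0.00023615,  0.00032393,  0.00177355, -0.00043571, -0.00056952,
       -0.00096384]), 'tau': array([-4.18872705e-04, -4.05984342e+01, -2.92622459e+01, -1.44367082e-04,
        5.93338205e-03,  9.84098136e-07]), 'position': array([ 0.24510245, -0.62819319,  0.22989221]), 'tool_rot': array([-3.08499909e+00, -5.80288304e-01,  1.32938715e-04]), 'ft_force': array([ 0.46241493, -0.47162415, -0.19634491]), 'wrist_torque': array([-0.03669479,  0.01479186,  0.05482556]), 'grasp_force': 0.0, 'grip_width': 0.08540631926687105} 0.0187
top [0.41822985 0.01113869 1.24242813] [-2.16687351  2.20889973 -0.0778985 ] 371.1466552038428
dock [(0.97, array([331., 191.]), 5297)]
cassette [(0.8, array([252., 273.]), 1310), (0.75, array([318., 193.]), 1108)]
strap [(0.71, array([322., 159.]), 523), (0.29, array([189., 213.]), 167)]
lever [(0.74, array([342., 144.]), 166)]
bottle_a [(0.48, array([346., 225.]), 58)]
lens_case [(0.71, array([359., 172.]), 122), (0.32, array([338., 142.]), 137)]
saline [(0.93, array([446., 157.]), 408)]
eye_cup [(0.72, array([446., 202.]), 303)]
scene [ 1.10998561 -0.14790718  0.90588532] [-1.98820912 -1.58911944  0.55103639] 407.3476548140937
dock [(0.85, array([328., 258.]), 7215), (0.22, array([316., 241.]), 1384)]
cassette [(0.66, array([369., 163.]), 1263), (0.56, array([315., 240.]), 1559)]
strap [(0.23, array([147., 306.]), 1031)]
lever [(0.59, array([302., 273.]), 185)]
bottle_a [(0.6, array([372., 218.]), 151), (0.52, array([278., 213.]), 156), (0.28, array([330., 252.]), 7106)]
lens_case [(0.74, array([458., 200.]), 158), (0.55, array([270., 274.]), 243)]
saline [(0.62, array([147., 306.]), 1032), (0.26, array([327., 256.]), 7141)]
eye_cup [(0.69, array([151., 258.]), 590)]
```

Run:
```python
import cv2
a=cv2.imread("pics/top0.png")[80:320,150:480]; cv2.imwrite("pics/t1.png",cv2.resize(a,None,fx=2.4,fy=2.4,interpolation=3))
b=cv2.imread("pics/scene0.png")[130:350,110:480]; cv2.imwrite("pics/s1.png",cv2.resize(b,None,fx=2.15,fy=2.15,interpolation=3))
```

```text
(no output)
```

View pics/t1.png

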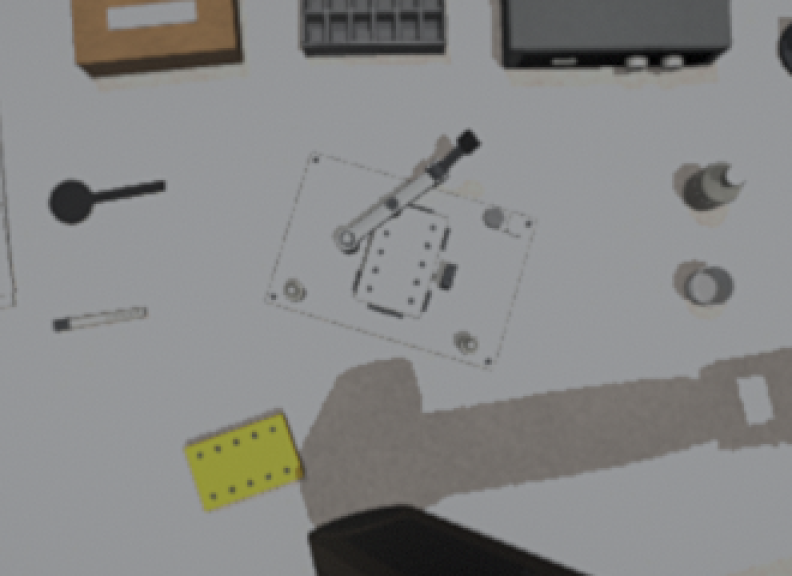

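View pics/s1.png

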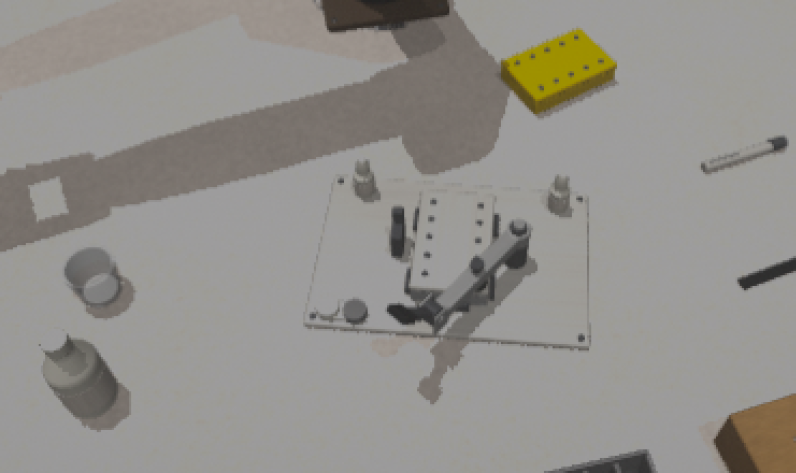

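The steel cassette at (318,193) in the full top image, sitting in the dock under the strap, fits the description. The yellow box at (252,273) is the look-alike. In the top crop the pivot head is at (346,238), the lever paddle at (467,141) and the saddle and stop at (447,275). The lens case is near (500,217).

Run:
```python
from h import *
p=r.snapshot("top"); m=r.outline_of(p,"dock")[0]["pixels"].astype(np.uint8)
# corners from crop
C=np.array([(314,153),(536,219),(491,369),(267,300)])/2.4+[150,80]
W=np.array([at_z(p,c,0.01) for c in C])[:,:2]; print("top corners",W.round(3).tolist())
D=np.array([(110,165),(110,-165),(-110,-165),(-110,165)])/1000.
def fit(W):
    c=W.mean(0);a=W-c;th=np.arctan2((D[:,0]*a[:,1]-D[:,1]*a[:,0]).sum(),(D*a).sum());Q=np.array([[np.cos(th),-np.sin(th)],[np.sin(th),np.cos(th)]])
    print("dock",c.round(4),"yaw",th, "res mm",((D@Q.T+c-W)*1e3).round(1).tolist()); return c,th,Q
c,th,Q=fit(W)
print("pivot dock",c+Q@[0,.075])
pv=at_z(p,np.array((346,238))/2.4+[150,80],.085)[:2]; print("pivot head top",pv)
s=r.snapshot("scene"); cs=lambda a:np.array(a)/2.15+[110,130]
C2=[cs(a) for a in((588,347),(304,325),(335,177),(588,196))]
W2=np.array([at_z(s,a,.01) for a in C2])[:,:2]; fit(W2)
print("pivot scene",at_z(s,cs((519,226)),.085)[:2])
pt=at_z(p,np.array((437,174))/2.4+[150,80],.085)[:2]; pp=at_z(s,cs((432,308)),.085)[:2]
for e,o in((pt,pv),(pp,at_z(s,cs((519,226)),.085)[:2])):
    d=Q.T@(e-o); print("strap end",e,np.linalg.norm(d),"angle",np.arctan2(d[0],-d[1]))
```

```text
top corners [[0.686, 0.116], [0.587, -0.192], [0.379, -0.124], [0.481, 0.184]]
dock [ 0.5331 -0.0039] yaw -0.31566432613903633 res mm [[3.2, 2.5], [-0.2, -2.7], [-2.2, -2.8], [-0.9, 3.0]]
pivot dock [0.55636987 0.0674245 ]
pivot head top [0.55597886 0.06950286]
dock [ 0.5394 -0.0019] yaw -0.31125836993758454 res mm [[3.0, 2.1], [0.0, -2.0], [-1.5, -0.5], [-1.5, 0.4]]
pivot scene [0.56298045 0.06886624]
strap end [ 0.63831469 -0.05134973] 0.14623452813302262 angle 0.9137234872750588
strap end [ 0.64612877 -0.05124227] 0.1460811304290091 angle 0.9211880339593589
```

```bash
cat >> h.py <<'E'
PV=np.array([.559,.069]); YAW=-.314
def dk(x,y): # dock vector rel pivot -> world
    c,s=np.cos(YAW),np.sin(YAW); return PV+np.array([c*x-s*y,s*x+c*y])
def strap(phi,rad,off,z): # world xyz + tool y angle
    u=np.array([np.sin(phi),-np.cos(phi)]);n=np.array([np.cos(phi),np.sin(phi)])
    return np.r_[dk(*(rad*u+off*n)),z], phi+YAW
def row(st,X,ya):
    Rt=R.from_rotvec(st["tool_rot"]).as_matrix()
    y=np.array([np.cos(ya),np.sin(ya),0]);z=np.array([0,0,-1.]);Rw=np.c_[np.cross(y,z),y,z]
    return np.r_[(Rt.T@(X-np.array(st["position"]))),R.from_matrix(Rt.T@Rw).as_rotvec(degrees=True)].round(4)
E
python3 - <<'E'
from h import *
st=r.get_state(); X,a=strap(.915,.1,.045,.23); print(X,a,row(st,X,a))
E
```

```text
[0.65266143 0.01196898 0.23      ] 0.601 [ 6.124000e-01 -4.490000e-01  1.300000e-03  8.000000e-04 -4.000000e-04
 -1.031307e+02]
```

Request:
jog_arm:
  plan: [0.306, -0.224, 0, 0, 0, -51.5, 0.306, -0.224, 0, 0, 0, -51.5, 0.306, -0.224, 0, 0, 0, -51.5, 0.306, -0.224, 0, 0, 0, -51.5, 0.306, -0.224, 0, 0, 0, -51.5, 0.306, -0.224, 0, 0, 0, -51.5, 0.306, -0.224, 0, 0, 0, -51.5, 0.306, -0.224, 0, 0, 0, -51.5]
  hand: 0
  grip_force: 30

```text
time_s: 1.85
position: [0.4503, -0.306, 0.2316]
tool_rot: [2.526, 1.867, 0.001]
ft_force: [-0.0, -0.8, -0.5]
grip_width: -0.0001
grasp_force: 0.0
```

Run:
```python
from h import *
st=r.get_state(); X,a=strap(.915,.1,.045,.23); print(st["time_s"],st["position"],row(st,X,a))
```

```text
1.85 [ 0.45028965 -0.30600577  0.23162773] [ 3.63300e-01  1.00200e-01  1.90000e-03  4.82000e-02 -6.30000e-03
 -5.14914e+01]
```

Request:
jog_arm:
  plan: [0.363, 0.1, 0, 0, 0, -51.5, 0.363, 0.1, 0, 0, 0, -51.5, 0.363, 0.1, 0, 0, 0, -51.5, 0.363, 0.1, 0, 0, 0, -51.5, 0.363, 0.1, 0, 0, 0, -51.5, 0.363, 0.1, 0, 0, 0, -51.5, 0.363, 0.1, 0, 0, 0, -51.5, 0.363, 0.1, 0, 0, 0, -51.5]

```text
time_s: 2.65
position: [0.6531, 0.0117, 0.2314]
tool_rot: [1.463, 2.78, 0.002]
ft_force: [0.2, -0.3, 0.3]
grip_width: 0.0002
grasp_force: 0.0
```

Run:
```python
from h import *
st=r.get_state(); p=r.snapshot("wrist"); print(st["position"],p["T_tool_cam"])
im=cv2.cvtColor(p["pixels"],cv2.COLOR_RGB2BGR)
u=np.array([np.sin(.915),-np.cos(.915)])
for P,z,c in (((0,0),.085,(0,0,255)),(.15*u,.088,(0,255,0)),((-6,-143),.052,(255,0,0))):
    P=np.array(P)*(1 if max(np.abs(P))<1 else .001)
    q=proj(p,np.r_[dk(*P),z],st)[0]; print(q); cv2.drawMarker(im,tuple(int(v) for v in q),c,0,14,1)
cv2.imwrite("pics/w1.png",im)
t=r.snapshot("scene"); print([r.outline_of(p,n)[0]["position"] if r.outline_of(p,n) else None for n in("strap","lever")])
```

```text
[0.6531311  0.01173477 0.23140723] [[-6.65073650e-04 -9.51527265e-01 -3.07563687e-01  7.96001197e-02]
 [ 9.99998718e-01 -1.84897995e-04 -1.59036107e-03  1.24627400e-04]
 [ 1.45640401e-03 -3.07564350e-01  9.51526169e-01 -1.41991398e-01]
 [ 0.00000000e+00  0.00000000e+00  0.00000000e+00  1.00000000e+00]]
[256.12140785  53.0966645 ]
[264.37029581 236.88470388]
[138.79737562 152.85561891]
[[266.6, 162.9], [264.9, 261.3]]
```

View pics/w1.png

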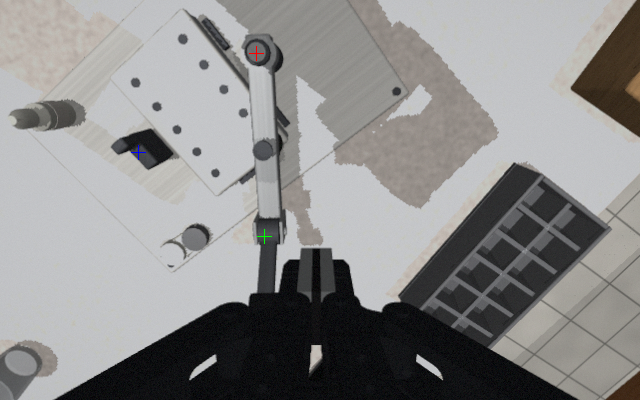

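Wrist view: the pivot head at (258,52) matches my prediction at (256,53). The strap end at (268,230) puts the strap about 0.04 rad further open than I estimated. The shut fingers at (316,255) are clear of it on the outer side, so I can descend there.

Request:
jog_arm:
  plan: [0, 0, 0.045, 0, 0, 0, 0, 0, 0.09, 0, 0, 0, 0, 0, 0.135, 0, 0, 0, 0, 0, 0.155, 0, 0, 0, 0, 0, 0.172, 0, 0, 0, 0, 0, 0.172, 0, 0, 0]

```text
time_s: 3.55
position: [0.6499, 0.0073, 0.0568]
tool_rot: [-1.468, -2.773, 0.003]
ft_force: [-0.4, 0.6, -0.0]
grip_width: 0.0003
grasp_force: 0.0
```

Run:
```python
from h import *
st=r.get_state(); print(st["position"],st["ft_force"])
for ph in np.linspace(.9,.40,8):
    X,a=strap(ph,.1,.0245,.060); print(*row(st,X,a)[[0,1,2,5]])
```

```text
[0.64987099 0.00726334 0.05679631] [-0.44004971  0.62295912 -0.01507761]
0.0019 -0.0171 -0.0031 0.63
0.0005 -0.0243 -0.0031 4.7226
-0.0004 -0.0316 -0.0031 8.8151
-0.0008 -0.0389 -0.0031 12.9077
-0.0006 -0.0463 -0.003 17.0002
0.0 -0.0536 -0.003 21.0928
0.0012 -0.0608 -0.003 25.1853
0.0029 -0.068 -0.003 29.2779
```

Request:
jog_arm:
  plan: [0.002, -0.017, -0.003, 0, 0, 0.6, 0, -0.024, -0.003, 0, 0, 4.7, 0, -0.032, -0.003, 0, 0, 8.8, -0.001, -0.039, -0.003, 0, 0, 12.9, 0, -0.046, -0.003, 0, 0, 17, 0, -0.054, -0.003, 0, 0, 21.1, 0.001, -0.061, -0.003, 0, 0, 25.2, 0.003, -0.068, -0.003, 0, 0, 29.3]

```text
time_s: 4.35
position: [0.5968, -0.0289, 0.0658]
tool_rot: [2.122, 2.307, 0.007]
ft_force: [3.9, -0.7, 0.3]
grip_width: -0.0
grasp_force: 1.0
```

Run:
```python
from h import *
st=r.get_state(); p=r.snapshot("wrist"); print(st["position"],st["ft_force"]); save(p,"w2.png")
for ph in (.35,.29,.23,.17,.12,.08,.05,.03):
    X,a=strap(ph,.1,.0245,.060); print(*row(st,X,a)[[0,1,2,5]])
```

```text
[ 0.59679655 -0.02892259  0.06584797] [ 3.94177805 -0.73462658  0.33021847]
-0.0003 -0.0098 0.0058 2.7308
-0.0013 -0.0159 0.0057 6.1685
-0.0019 -0.0221 0.0057 9.6063
-0.0022 -0.0282 0.0056 13.044
-0.0021 -0.0334 0.0056 15.9088
-0.0019 -0.0375 0.0055 18.2006
-0.0016 -0.0406 0.0055 19.9194
-0.0014 -0.0426 0.0055 21.0653
```

View pics/w2.png

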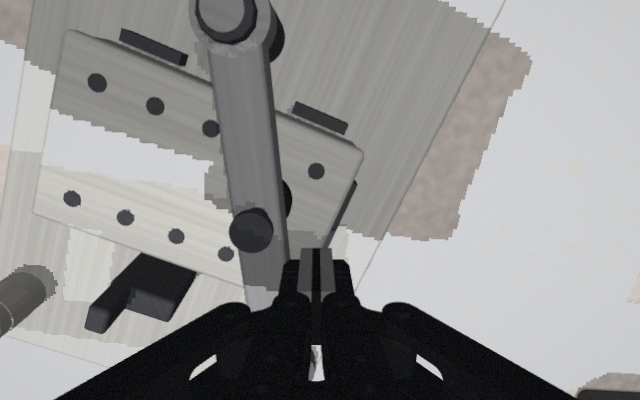

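The fingers push on the strap's outer flank near (290,270), and the strap is moving. The finger tips sit slightly high, so I'll lower them 6 mm and continue.

Request:
jog_arm:
  plan: [0, -0.006, 0.005, 0, 0, 2, -0.001, -0.012, 0.006, 0, 0, 5, -0.002, -0.018, 0.006, 0, 0, 8.5, -0.002, -0.024, 0.006, 0, 0, 12, -0.002, -0.03, 0.006, 0, 0, 15, -0.002, -0.035, 0.006, 0, 0, 17.5, -0.002, -0.039, 0.006, 0, 0, 19.5, -0.002, -0.041, 0.006, 0, 0, 21]

```text
time_s: 5.2
position: [0.5555, -0.034, 0.0591]
tool_rot: [2.506, 1.887, 0.006]
ft_force: [1.7, 0.1, 0.9]
grip_width: 0.0001
grasp_force: 1.0
```

Run:
```python
from h import *
st=r.get_state(); p=r.snapshot("wrist"); print(st["position"],st["ft_force"]); save(p,"w3.png")
for ph in (.03,0,-.03,-.06):
    X,a=strap(ph,.1,.0245,.060); print(*row(st,X,a)[[0,1,2,5]])
```

```text
[ 0.55553849 -0.03398846  0.0590672 ] [1.72284201 0.11163897 0.9276947 ]
-0.0002 -0.001 -0.0009 0.2186
-0.0008 -0.004 -0.001 1.9375
-0.0014 -0.0071 -0.001 3.6564
-0.0019 -0.0101 -0.001 5.3752
```

View pics/w3.png

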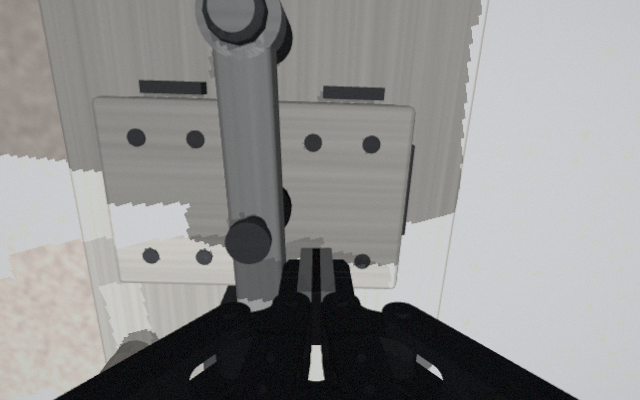

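The strap is almost square over the lid, running from (240,50) to (257,290). I'll push on slowly until the stop is felt.

Request:
jog_arm:
  plan: [0, -0.002, 0, 0, 0, 1, 0, -0.003, 0, 0, 0, 1.5, 0, -0.004, 0, 0, 0, 1.5, 0, -0.005, 0, 0, 0, 1.5]

```text
time_s: 5.65
position: [0.5508, -0.0327, 0.0573]
tool_rot: [2.529, 1.855, 0.007]
ft_force: [7.5, -2.5, -2.0]
grip_width: -0.0002
grasp_force: 4.2
```

Request:
jog_arm:
  plan: [0, -0.001, 0, 0, 0, 0, 0, -0.002, 0, 0, 0, 0, 0, -0.002, 0, 0, 0, 0]

```text
time_s: 5.95
position: [0.5508, -0.0326, 0.0574]
tool_rot: [2.526, 1.852, 0.012]
ft_force: [11.5, -3.5, -5.1]
grip_width: -0.0002
grasp_force: 6.0
```

The force rises while the position holds, so the strap is on its stop. I'll back off, rise and look.

Request:
jog_arm:
  plan: [0, 0.012, 0, 0, 0, 0, 0, 0.02, 0, 0, 0, 0, 0, 0.02, -0.045, 0, 0, 0, 0, 0.02, -0.09, 0, 0, 0, 0, 0.02, -0.135, 0, 0, 0, 0, 0.02, -0.17, 0, 0, 0, 0, 0.02, -0.18, 0, 0, 0, 0, 0.02, -0.18, 0, 0, 0]

```text
time_s: 6.75
position: [0.5661, -0.0372, 0.2376]
tool_rot: [2.532, 1.857, 0.002]
ft_force: [0.6, -0.7, -1.0]
grip_width: -0.0002
grasp_force: 0.0
```

Run:
```python
from h import *
st=r.get_state(); p=r.snapshot("wrist"); print(st["position"],st["tool_rot"],st["ft_force"])
im=cv2.cvtColor(p["pixels"],cv2.COLOR_RGB2BGR)
for P,z,c in (((0,0),.085,(0,0,255)),((0,-.15),.088,(0,255,0)),((-.006,-.143),.052,(255,0,0)),((0,-.19),.15,(0,255,255))):
    q=proj(p,np.r_[dk(*P),z],st)[0]; print(q); cv2.drawMarker(im,tuple(int(v) for v in q),c,0,14,1)
cv2.imwrite("pics/w4.png",im)
X,a=strap(0,.19,0,.17); print(row(st,X,a))
```

```text
[ 0.56614942 -0.03722592  0.23760288] [2.53226894e+00 1.85721935e+00 1.92749538e-03] [ 0.56669325 -0.73360903 -0.95505934]
[266.28724393  54.809772  ]
[271.65685255 234.78315919]
[269.62979874 213.20916216]
[263.73511785 316.22696029]
[-0.0908 -0.0405  0.0675  0.1    -0.0143  0.5051]
```

View pics/w4.png

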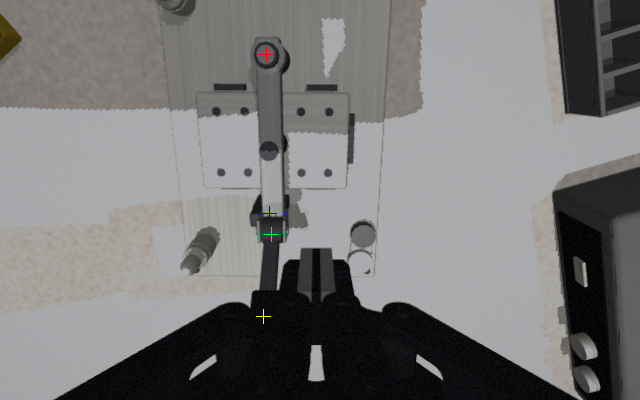

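The strap lies home over the saddle; its end is at (270,228), matching the prediction, and the lever runs to about (268,290). I'll move over the lever next.

Request:
jog_arm:
  plan: [-0.04, -0.018, 0, 0, 0, 0, -0.08, -0.036, 0, 0, 0, 0, -0.09, -0.04, 0, 0, 0, 0.5, -0.09, -0.04, 0.03, 0, 0, 0.5, -0.09, -0.04, 0.055, 0, 0, 0.5, -0.09, -0.04, 0.065, 0, 0, 0.5, -0.09, -0.04, 0.065, 0, 0, 0.5]

```text
time_s: 7.5
position: [0.4985, -0.1099, 0.1677]
tool_rot: [-2.536, -1.843, 0.006]
ft_force: [-0.2, 0.3, -0.8]
grip_width: -0.0003
grasp_force: 0.0
```

Run:
```python
from h import *
st=r.get_state(); print(st["position"],st["ft_force"])
X,a=strap(0,.19,0,.0815); print(row(st,X,a))
```

```text
[ 0.49850269 -0.10994247  0.16766521] [-0.21368913  0.27167421 -0.79117258]
[-0.0012  0.0029  0.0861 -0.4303 -0.0551 -0.0015]
```

Request:
jog_arm:
  plan: [-0.001, 0.002, 0.012, 0, 0, 0, -0.001, 0.002, 0.024, 0, 0, 0, -0.001, 0.002, 0.036, 0, 0, 0, -0.001, 0.002, 0.046, 0, 0, 0, -0.001, 0.002, 0.055, 0, 0, 0, -0.001, 0.002, 0.063, 0, 0, 0, -0.001, 0.002, 0.07, 0, 0, 0, -0.001, 0.002, 0.075, 0, 0, 0]

```text
time_s: 8.3
position: [0.5021, -0.1132, 0.0961]
tool_rot: [2.54, 1.847, -0.001]
ft_force: [-1.0, -2.3, 5.3]
grip_width: 0.0001
grasp_force: 2.4
```

Run:
```python
from h import *
st=r.get_state(); print(st["position"],st["ft_force"])
X,a=strap(0,.19,0,.0815); print(row(st,X,a))
```

```text
[ 0.50212995 -0.11315409  0.09610304] [-0.9729183  -2.27448023  5.32715906]
[ 0.0008 -0.0022  0.0146  0.0275  0.0684  0.0173]
```

Request:
jog_arm:
  plan: [0, -0.001, 0.004, 0, 0, 0, 0, -0.001, 0.008, 0, 0, 0, 0, -0.001, 0.011, 0, 0, 0, 0, -0.001, 0.013, 0, 0, 0, 0, -0.001, 0.015, 0, 0, 0, 0, -0.001, 0.015, 0, 0, 0]

```text
time_s: 8.9
position: [0.5015, -0.1139, 0.082]
tool_rot: [2.538, 1.846, -0.002]
ft_force: [-1.9, -4.1, 5.0]
grip_width: 0.0001
grasp_force: 2.9
```

Request:
jog_arm:
  plan: [0, 0, 0.001, 0, 0, 0, 0, 0, 0.002, 0, 0, 0, 0, 0, 0.002, 0, 0, 0]

```text
time_s: 9.2
position: [0.5022, -0.1141, 0.0818]
tool_rot: [2.537, 1.846, -0.001]
ft_force: [-4.5, -3.9, 14.4]
grip_width: -0.0003
grasp_force: 6.8
```

Request:
jog_arm:
  plan: [0, 0, 0.002, 0, 0, 0, 0, 0, 0.003, 0, 0, 0, 0, 0, 0.003, 0, 0, 0]

```text
time_s: 9.5
position: [0.5045, -0.1149, 0.0815]
tool_rot: [2.534, 1.843, 0.004]
ft_force: [-4.0, -2.3, 22.0]
grip_width: 0.0002
grasp_force: 11.0
```

Request:
jog_arm:
  plan: [0, 0, -0.01, 0, 0, 0, 0, 0, -0.04, 0, 0, 0, 0, 0, -0.08, 0, 0, 0, 0, 0, -0.12, 0, 0, 0, -0.04, 0, -0.16, 0, 0, 0, -0.07, 0, -0.17, 0, 0, 0, -0.07, 0, -0.17, 0, 0, 0]

```text
time_s: 10.2
position: [0.4795, -0.1819, 0.2486]
tool_rot: [2.541, 1.839, 0.001]
ft_force: [0.5, -0.3, -0.8]
grip_width: 0.0004
grasp_force: 0.0
```

Run:
```python
from h import *
st=r.get_state(); p=r.snapshot("wrist"); s=r.snapshot("scene"); print(st["position"],st["ft_force"])
a=cv2.cvtColor(p["pixels"],cv2.COLOR_RGB2BGR)[:300,120:520]; b=cv2.cvtColor(s["pixels"],cv2.COLOR_RGB2BGR)[170:320,230:430]
cv2.imwrite("pics/w5.png",np.hstack([a,cv2.resize(b,(400,300),interpolation=3)]))
```

```text
[ 0.4795201  -0.18188346  0.24861402] [ 0.48104411 -0.33109641 -0.80629897]
```

View pics/w5.png

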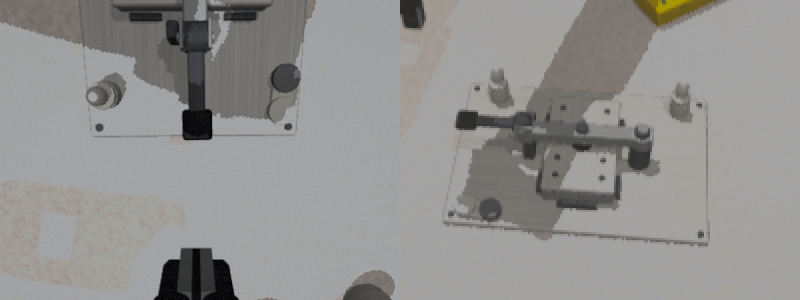

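The lever lies level and the arm is clear. The last press shifted the finger about 3 mm sideways, so I'll check the strap against its stop from the earlier viewpoint.

Run:
```python
from h import *
st=r.get_state()
print(row(st,np.array([.5661,-.0372,.2376]),-.305))
```

```text
[ 0.1617  0.0391  0.0076 -0.1118 -0.0713 -0.6223]
```

Request:
jog_arm:
  plan: [0.04, 0.01, 0.002, 0, 0, 0, 0.08, 0.02, 0.004, 0, 0, 0, 0.12, 0.03, 0.006, 0, 0, -0.6, 0.15, 0.038, 0.008, 0, 0, -0.6, 0.162, 0.039, 0.008, 0, 0, -0.6, 0.162, 0.039, 0.008, 0, 0, -0.6, 0.162, 0.039, 0.008, 0, 0, -0.6]

```text
time_s: 11.0
position: [0.5657, -0.0367, 0.2371]
tool_rot: [-2.53, -1.86, 0.003]
ft_force: [-0.6, -0.6, 0.2]
grip_width: -0.0001
grasp_force: 0.0
```

Run:
```python
from h import *
st=r.get_state(); p=r.snapshot("wrist"); print(st["position"],st["tool_rot"])
im=cv2.cvtColor(p["pixels"],cv2.COLOR_RGB2BGR); cv2.imwrite("pics/w6raw.png",im)
o=cv2.imread("pics/w4.png"); f=lambda a:cv2.resize(a[20:250,190:360],None,fx=2.3,fy=2.3,interpolation=3)
cv2.imwrite("pics/w6.png",np.hstack([f(o),f(im)]))
```

```text
[ 0.56574603 -0.03671208  0.23713902] [-2.52994777 -1.8599756   0.00298389]
```

View pics/w6.png

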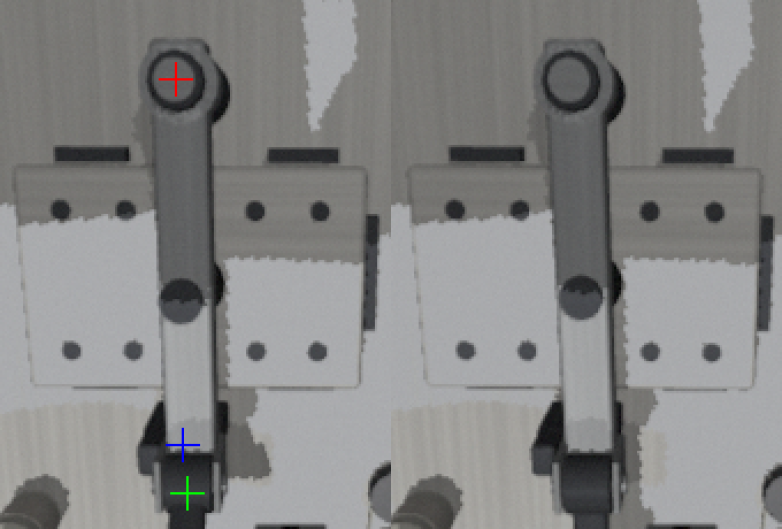

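Run:
```python
import cv2,numpy as np
g=lambda f:cv2.cvtColor(cv2.imread(f),cv2.COLOR_BGR2GRAY).astype(np.float32)
a,b=g("pics/w4.png"),g("pics/w6raw.png")
def m(x0,y0,x1,y1,s=6):
    t=a[y0:y1,x0:x1]; w=b[y0-s:y1+s,x0-s:x1+s]
    up=lambda i:cv2.resize(i,None,fx=8,fy=8,interpolation=cv2.INTER_CUBIC)
    R=cv2.matchTemplate(up(w),up(t),cv2.TM_CCOEFF_NORMED); _,v,_,l=cv2.minMaxLoc(R); return l[0]/8-s,l[1]/8-s,round(v,3)
for n,q in dict(pivot=(250,30,294,44),lidL=(205,160,258,182),lidR=(290,160,345,182),lidTop=(205,85,255,108),upright=(246,192,262,228),stripmid=(252,75,290,130),barlow=(256,165,288,185),endR=(270,216,292,232),end=(255,222,292,229),hinge=(258,240,290,252)).items(): print(n,m(*q))
```

```text
pivot (1.75, 0.125, 0.984)
lidL (1.25, 0.0, 0.993)
lidR (1.5, 0.25, 0.969)
lidTop (1.625, 0.0, 0.995)
upright (1.5, -0.125, 0.964)
stripmid (2.25, 0.125, 0.985)
barlow (3.0, 0.625, 0.996)
endR (3.625, 0.125, 0.876)
end (3.625, 0.0, 0.934)
hinge (6.0, 0.5, 0.849)
```

The strap end has moved open about 1.5 mm relative to the stop, so I'll push it back against the stop on the same flank.

Request:
jog_arm:
  plan: [0, 0.005, 0.045, 0, 0, 0, 0, 0.005, 0.09, 0, 0, 0, 0, 0.005, 0.135, 0, 0, 0, 0, 0.005, 0.16, 0, 0, 0, 0, 0.005, 0.176, 0, 0, 0, 0, 0.005, 0.176, 0, 0, 0, 0, -0.002, 0.176, 0, 0, 0, 0, -0.008, 0.176, 0, 0, 0]

```text
time_s: 11.85
position: [0.5601, -0.035, 0.0646]
tool_rot: [2.53, 1.858, 0.004]
ft_force: [-0.3, 0.1, 0.1]
grip_width: -0.0002
grasp_force: 0.0
```

Request:
jog_arm:
  plan: [0, -0.003, 0, 0, 0, 0, 0, -0.005, 0, 0, 0, 0, 0, -0.006, 0, 0, 0, 0, 0, -0.006, 0, 0, 0, 0]

```text
time_s: 12.25
position: [0.5533, -0.0326, 0.0627]
tool_rot: [2.531, 1.86, 0.001]
ft_force: [-0.1, 0.5, 0.6]
grip_width: 0.0003
grasp_force: 0.0
```

Request:
jog_arm:
  plan: [0, -0.001, 0.002, 0, 0, 0, 0, -0.002, 0.002, 0, 0, 0, 0, -0.003, 0.002, 0, 0, 0, 0, -0.004, 0.002, 0, 0, 0]

```text
time_s: 12.65
position: [0.5513, -0.0321, 0.0606]
tool_rot: [2.529, 1.857, 0.005]
ft_force: [6.0, -1.8, -3.6]
grip_width: 0.0
grasp_force: 3.0
```

Request:
jog_arm:
  plan: [0, -0.001, 0, 0, 0, 0, 0, -0.002, 0, 0, 0, 0, 0, -0.002, 0, 0, 0, 0]

```text
time_s: 12.95
position: [0.5508, -0.032, 0.0608]
tool_rot: [2.526, 1.855, 0.01]
ft_force: [9.5, -2.4, -7.2]
grip_width: 0.0001
grasp_force: 4.9
```

Request:
jog_arm:
  plan: [0, -0.001, 0, 0, 0, 0, 0, -0.002, 0, 0, 0, 0, 0, -0.002, 0, 0, 0, 0]

```text
time_s: 13.25
position: [0.5507, -0.032, 0.061]
tool_rot: [2.523, 1.852, 0.016]
ft_force: [14.6, -4.0, -10.6]
grip_width: -0.0001
grasp_force: 7.2
```

It stopped at the same place as before (0.5508), so the strap is on its stop. Now I'll back off, rise and verify.

Request:
jog_arm:
  plan: [0, 0.008, 0, 0, 0, 0, 0, 0.022, 0, 0, 0, 0, 0, 0.022, -0.045, 0, 0, 0, 0, 0.022, -0.09, 0, 0, 0, 0, 0.022, -0.135, 0, 0, 0, 0, 0.022, -0.17, 0, 0, 0, 0, 0.022, -0.177, 0, 0, 0, 0, 0.022, -0.177, 0, 0, 0]

```text
time_s: 14.05
position: [0.5669, -0.0369, 0.2387]
tool_rot: [2.531, 1.859, 0.002]
ft_force: [-0.2, -0.2, -0.6]
grip_width: 0.0005
grasp_force: 0.0
```

Run:
```python
from h import *
st=r.get_state(); p=r.snapshot("wrist"); print(st["position"],st["ft_force"])
im=cv2.cvtColor(p["pixels"],cv2.COLOR_RGB2BGR); cv2.imwrite("pics/w7raw.png",im); cv2.imwrite("pics/w7.png",cv2.resize(im[20:290,150:400],None,fx=2.2,fy=2.2,interpolation=3))
g=lambda f:cv2.cvtColor(cv2.imread(f),cv2.COLOR_BGR2GRAY).astype(np.float32)
a,b=g("pics/w4.png"),g("pics/w7raw.png")
def m(x0,y0,x1,y1,s=9):
    t=a[y0:y1,x0:x1]; w=b[y0-s:y1+s,x0-s:x1+s]
    up=lambda i:cv2.resize(i,None,fx=8,fy=8,interpolation=cv2.INTER_CUBIC)
    R=cv2.matchTemplate(up(w),up(t),cv2.TM_CCOEFF_NORMED); _,v,_,l=cv2.minMaxLoc(R); return l[0]/8-s,l[1]/8-s,round(v,3)
for n,q in dict(pivot=(250,30,294,44),lidL=(205,160,258,182),lidR=(290,160,345,182),lidTop=(205,85,255,108),upright=(246,192,262,228),stripmid=(252,75,290,130),barlow=(256,165,288,185),endR=(270,216,292,232),end=(255,222,292,229)).items(): print(n,m(*q))
```

```text
[ 0.56694786 -0.0368795   0.23869812] [-0.20676034 -0.24719274 -0.63437803]
pivot (-0.375, 0.875, 0.983)
lidL (-0.375, 0.125, 0.992)
lidR (-0.75, 0.25, 0.992)
lidTop (-0.25, 0.375, 0.993)
upright (-0.625, 0.125, 0.994)
stripmid (-0.5, 0.5, 0.985)
barlow (-0.75, -4.375, 0.994)
endR (-0.75, 0.125, 0.902)
end (-0.625, 0.0, 0.944)
```

View pics/w7.png

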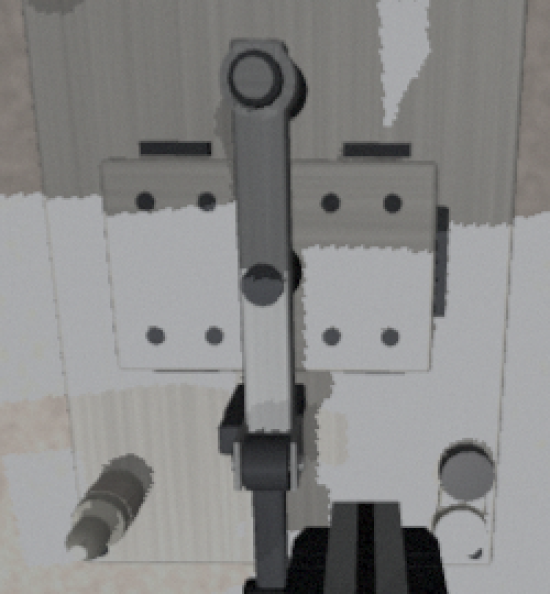

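The strap is back at its stop: its end and the upright shift together. The cassette is in place, the lever is down and the arm is clear.

```bash
python3 -c "
from workcell import r
print(r.job_done())"
```

```text
the job is handed in; nothing more can be done
None
```

The strap is home against its stop, the cam lever is fully down on the lid, and the arm is clear; pressing the lever shifted the strap end about 1.5 mm, so I pushed it back to the stop before handing in.

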